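# Centre-punch a locker bracket on the staff-room table

## Task

Pick the automatic centre punch out of its slanted rest and use it to punch the two drill spots of the bent bracket blank: first the ringed mark on the level leg, then the ringed mark on the sloping wing, each time with the tip inside the ring and the punch square to the metal, pressing until its spring snaps and it is fully in. Do not let it snap anywhere else, lay it back in its rest tip down when both are done, keep the hand off the jig and its lamp, and do not disturb the carton, flask, mug or glass.

Things in the scene. Friction and masses are not known exactly. Their poses are not given: they have to be found in the camera images.
- punch: Automatic centre punch, 140 mm long, about 150 g, round, 18 mm thick: brass barrel 20 to 80 mm above the tip, black grip 80 to 136 mm, red cap; centre of mass about 58 mm up. Origin at the tip with the nose out; z runs up the axis to the cap. Best held on the black grip 110 mm above the tip (fingertips then clear the cradle), fingers pointing along it to the tip, strong grip (60 N).
- punch_tip (a point): Point of the steel nose (7.6 mm thick) that stands 20 mm out of the barrel; it slides into the barrel along the punch axis when pressed.
- plunger (a joint): How far the nose is pushed in, m: 0 out, 0.008 fully in, a dead stop. It yields from about 3 N and resists up to about 12 to 13 N at 3 to 5 mm; then the hidden spring gives way and the force falls to about 6 N at 8 mm. It has snapped when past 7 mm. Lifting the punch lets the nose spring out and re-arms it.
- rest: Slanted rest for the punch, fixed to the table: wooden base 120 x 70 x 16 mm with a blue V-shaped cradle on it. Origin on the table 12 mm nearer (rest -x) than the tip of the resting punch; its x points away from the side to which the punch leans, z up.
- cradle: Blue V cradle. Origin where the resting punch's tip stands on its foot plate, 34 mm above the table; z runs up the resting punch's axis, leaning 35 degrees from vertical to rest -x; y is level, across the groove. The V, 80 mm long, holds the barrel from below (-x side) and is open to +x, obliquely upward, so the punch can be lifted straight up and lowered straight down into it.
- bracket: Bent bracket blank of 4 mm steel, 56 mm wide, on a wooden jig 190 x 90 x 26 mm fixed to the table. Origin at table height under the bend; x runs from the level leg to the sloping wing, z up. The level leg's top is 30 mm above the table and runs to x = -88 mm; a dark clamp bar (top at 38 mm, screw heads to 46 mm) crosses it at x = -80 mm.
- flat_mark (a point): Centre of the white ring (outer radius 6.5 mm, red inside, black cross) on a blue 34 mm square on the level leg: on the top of the metal, at (-42, 0, 30) mm in the bracket's frame. The metal there faces straight up.
- wing: Sloping wing of the bracket, 92 x 56 mm, rising 30 degrees towards bracket +x. Origin at the centre of its white ring (outer radius 6.5 mm, red inside, black cross, on a blue square), on the upper face; z is the outward normal of the face (30 degrees from vertical, leaning to bracket -x), x up the slope.
- carton: Bystander: drink carton, 66 x 66 mm, 199 mm tall with its cap, blue and white. Origin under its centre, z up.
- flask: Bystander: white vacuum flask, 92 mm in diameter, 217 mm tall, black handle reaching 82 mm out along its x. Origin under its centre, z up.
- mug: Bystander: terracotta mug, 80 mm in diameter, 95 mm tall, handle to its y reaching about 75 mm from the centre. Origin under its centre, z up.
- tumbler: Bystander: amber drinking glass, 68 mm in diameter at the rim, 100 mm tall. Origin under its centre, z up.
- lamp_top (a point): Top of the slim work lamp that stands fixed on the jig's side at (-20, 85) mm in the bracket's frame: upright rod 12 mm thick with a black head 32 mm in diameter and 22 mm high; its top is 250 mm above the table. The gripper must pass beside it.
There are look-alikes about, which are no part of the job. Of the things like the punch, leave any that is green; of the rest the larger one is meant.

How it is judged:
By the outcome, as a careful person would: the job done as asked, in the order asked, and still so for the second after the job is handed in, with the robot touching nothing.
It also fails if it takes over 72 s, if anything falls off the work surface, if the arm or the gripper's body presses on something with over 40 N, if the wrist force passes 120 N, or if a joint passes its speed limit or range.

## Robot

A 7-joint arm with a two-finger parallel gripper is mounted at the origin on the work surface. World frame = base frame: x ahead of the robot, y to its left, z up, the work surface at z = 0. Lengths are in m, angles in rad, forces in N, time in s.
With the tool pointing down it reaches from about 0.4 to 0.9 m from the base axis. Payload 5.6 kg.
Tool frame: the origin (TCP) lies midway between the tips of the shut fingers; the grasp point (between the pads) lies 19 mm behind it; z points along the fingers, y is the line along which they close (so a half turn about z gives the same grasp; the last joint's range is limited). The gripper opens to 92 mm and grips with 3 to 60 N. Pads are 20 mm wide; open, the fingers measure 128 mm over their backs; the gripper's body (75 mm by 189 mm) begins 69 mm behind the grasp point.
Start: joints at [-1.198, 0.468, -0.012, 1.603, 0.006, 1.071, -0.056], TCP at [0.263, 0.595, 0.193] pointing down, gripper open.
Joint ranges: [-2.53, 2.53], [-0.31, 2.02], [-1.57, 1.55], [0.28, 2.44], [-1.29, 4.43], [0.15, 1.84], [-2.92, 2.92]. Speed limits (rad/s): [2.57, 2.57, 3.14, 3.14, 3.14, 3.14, 3.14].

## Interface

Orientations are given as a 3x3 rotation matrix whose columns are the frame's x, y, z axes.
In Python, from station import env, effector, solver, viewer, workorder, search_frame, tip_of gives the robot as it stands. Calls block until the motion is done:
- env.reach(position, orientation): joint-space move of the TCP to a pose.
- env.movel(position, frame=None, rate=0.15): straight line of the TCP; frame=None keeps the orientation; rate is the mean speed in m/s.
- env.goto_joints(angles): joint-space move.
- effector.release() and effector.grasp(squeeze=None): open the fingers fully, or close them until they stop; squeeze is the grip in N (None keeps the last).
- env.pause(seconds).
- solver.inverse_kinematics(position, orientation): joint angles nearest the present ones, or None.
- env.sense(): the state.
- viewer.read_camera(name): name is "scene" or "top"; returns (picture, depth): 400x640x3 uint8, red, green, blue; 400x640 float32, m along the optical axis (not along the pixel's ray), 0 where there is no reading.
- viewer.camera_info(name): a dict with "intrinsics" (3x3 intrinsics, pixels), "dist_coeffs" ([k1, k2, p1, p2, k3] as OpenCV has them; the pictures are not rectified), "eye" and "rotation" of the camera in the world. Camera axes: x right, y up, looking along -z (the intrinsics and any distortion apply to the point x, -y, -z); pixel columns grow to the right and rows downward; lengths in m; the calibration is good to about 2 mm. A picture is of the moment at which its call begins. camera_info takes no time and is no camera call.
A pose or a line that the arm cannot do raises env.PlanningError and nothing moves.
- workorder.finish_job(): hands the job in; it is judged then, once.
Trained networks look in the newest picture that a camera, given by its name, has taken for a name from the list of things; names that differ only in an ending like _2 or _b are one class to them, and where a whole thing is asked for, a point or a joint stands for the part that bears it (a point fixed in the world has none). Each returns a list of dicts, best first, with "score" (0 to 1); they miss things now and then, are a little off and sometimes report something else, mostly with a low value. They report only what shows in the picture. A call takes as long as a camera call. They do not tell look-alikes from the thing itself.
- search_frame(camera, name): "at" ([x, y, z] in m, in world coordinates, good to about 4 mm: the middle of the surface that is visible of it).
- tip_of(camera, name): "at" ([x, y, z] in m, in world coordinates, good to about 4 mm: a listed point, or the origin of a listed thing).
The state is a dict: "t": time; "joint_positions": joint angles; "joint_velocities": joint speeds; "tau": joint torques, N m; "ee_pos": TCP position; "tcp_rot": TCP orientation; "wrist_force": force on the tool from outside, world axes, zero at the start; "moment": the same for the moment, N m; "gripper_width": finger opening in m; "grasp_force": force on a finger pad.
Only numpy, scipy, OpenCV 4.12 (cv2) and the standard library are available. Lean on these libraries where they do the work, as an engineer would, in place of code of your own. Each camera call takes 0.05 s, during which the arm holds its last target. There are 200 camera calls.

## Working session

There is one attempt and no reset: what is moved stays moved. The work goes in short steps, each a Python script; the robot and the scene stay as the last script left them, time stands still between calls to the robot, and variables do not carry over. Pictures are saved under pics/ and viewed, at most 11 in all, crops included, and the job is handed in when it is done.

```bash
ls; mkdir -p pics; cat > h.py <<'E'
import numpy as np, cv2
from station import env, effector, solver, viewer, workorder, search_frame, tip_of
def snap(cam,name=None):
    p,d=viewer.read_camera(cam)
    if name: cv2.imwrite(f'pics/{name}.png',p[:,:,::-1])
    return p,d
def world(cam,uv,depth):
    """pixels Nx2, depth N -> world"""
    i=viewer.camera_info(cam);uv=np.asarray(uv,float).reshape(-1,1,2)
    n=cv2.undistortPoints(uv,np.array(i['intrinsics']),np.array(i['dist_coeffs']))[:,0]
    z=np.asarray(depth,float).reshape(-1)
    pc=np.c_[n[:,0]*z,-n[:,1]*z,-z]
    return pc@np.array(i['rotation']).T+np.array(i['eye'])
def pix(cam,P):
    i=viewer.camera_info(cam);q=(np.asarray(P,float).reshape(-1,3)-i['eye'])@np.array(i['rotation'])
    q=q*[1,-1,-1]
    return cv2.projectPoints(q.reshape(-1,1,3),np.zeros(3),np.zeros(3),np.array(i['intrinsics']),np.array(i['dist_coeffs']))[0][:,0]
def cloud(cam,d):
    v,u=np.nonzero(d>0)
    return np.c_[u,v],world(cam,np.c_[u,v],d[v,u])
E
cat > a.py <<'E'
from h import *
np.set_printoptions(precision=4,suppress=True)
for c in('scene','top'):
    p,d=snap(c,c+'0'); np.savez(f'{c}0.npz',p=p,d=d)
    print(c,viewer.camera_info(c)['eye'])
    for n in['punch','punch_tip','rest','cradle','bracket','flat_mark','wing','carton','flask','mug','tumbler','lamp_top']:
        for f in(search_frame,tip_of):
            try:r=f(c,n)
            except Exception as e: print(n,f.__name__,e);continue
            print(n,f.__name__,[(np.round(x['at'],3).tolist(),round(x['score'],2),pix(c,x['at'])[0].astype(int).tolist()) for x in r[:4]])
s=env.sense();print(s['t'],s['ee_pos'],s['wrist_force'],s['gripper_width'])
E
python3 a.py
```

```text
pics
scene [ 1.4807 -0.2179  1.1044]
punch call [([0.68, -0.251, 0.015], 0.53, [242, 270]), ([0.501, -0.212, 0.101], 0.52, [246, 200]), ([0.457, -0.333, 0.019], 0.48, [208, 214])]
punch call [([0.538, -0.202, 0.03], 0.72, [253, 226]), ([0.716, -0.289, 0.009], 0.42, [229, 284]), ([0.455, -0.012, 0.002], 0.4, [311, 203])]
punch_tip call []
punch_tip call []
rest call [([0.538, -0.207, 0.014], 0.72, [252, 229])]
rest call [([0.53, -0.208, -0.005], 0.95, [252, 231])]
cradle call [([0.529, -0.203, 0.048], 0.79, [252, 219]), ([0.568, 0.237, 0.031], 0.56, [398, 211])]
cradle call [([0.542, -0.204, 0.034], 0.64, [253, 226])]
bracket call [([0.542, -0.208, 0.012], 0.71, [252, 231]), ([0.568, 0.236, 0.034], 0.69, [398, 211])]
bracket call [([0.455, -0.011, 0.002], 0.5, [311, 203])]
flat_mark call [([0.568, 0.238, 0.029], 0.75, [399, 212]), ([0.675, 0.383, 0.139], 0.61, [464, 205]), ([0.538, -0.207, 0.018], 0.45, [252, 228])]
flat_mark call [([0.536, 0.225, 0.029], 0.69, [391, 205])]
wing call [([0.624, 0.238, 0.057], 0.59, [406, 219])]
wing call [([0.615, 0.239, 0.052], 0.62, [405, 218])]
cart
[... 1856 characters left out ...]
.405, -0.002], 0.83, [190, 190])]
mug call [([0.67, 0.008, 0.023], 0.71, [315, 179]), ([0.537, -0.205, 0.042], 0.41, [385, 220]), ([0.53, -0.197, 0.016], 0.4, [381, 223]), ([0.599, -0.385, 0.185], 0.23, [457, 193])]
mug call [([0.665, 0.006, 0.001], 0.84, [315, 182]), ([0.58, 0.231, -0.003], 0.61, [245, 210])]
tumbler call [([0.458, -0.008, 0.03], 0.56, [321, 247])]
tumbler call [([0.453, -0.009, -0.002], 0.68, [321, 249]), ([0.54, -0.207, 0.033], 0.45, [385, 219])]
lamp_top call [([0.566, 0.24, 0.031], 0.85, [240, 213]), ([0.625, 0.243, 0.054], 0.21, [238, 193])]
lamp_top call [([0.551, 0.314, 0.251], 0.71, [199, 211])]
2.5 [0.2626 0.5946 0.1931] [ 0.3211 -0.8545 -0.6198] 0.0923365555630529
```

View picture.

```bash
python3 -c "
import cv2,numpy as np
a=cv2.imread('pics/scene0.png')[130:330,150:500];b=cv2.imread('pics/top0.png')[130:280,150:480]
a=cv2.resize(a,None,fx=2.2,fy=2.2,interpolation=3)[:,:770];cv2.imwrite('pics/s1.png',a)
cv2.imwrite('pics/t1.png',cv2.resize(b,None,fx=2.4,fy=2.4,interpolation=3))"
```

```text
(no output)
```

View pics/s1.png

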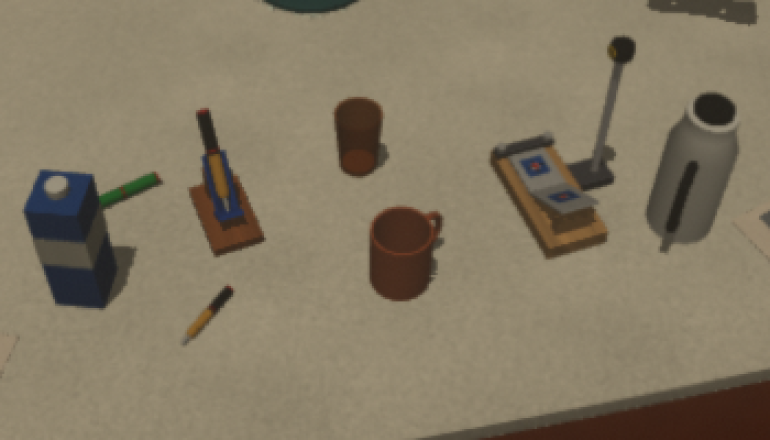

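View pics/t1.png

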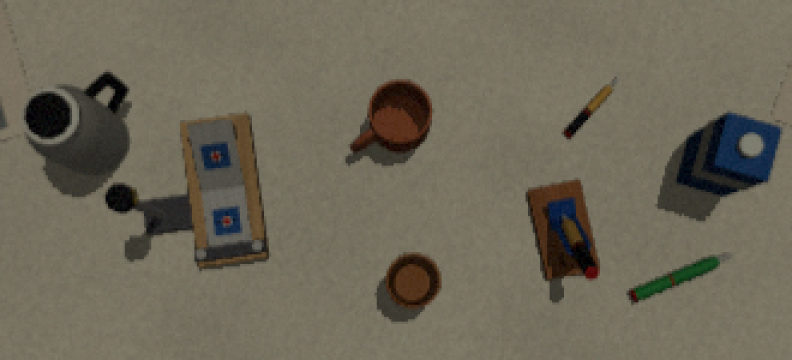

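```bash
cat > m.py <<'E'
from h import *
np.set_printoptions(precision=4,suppress=True)
out={}
for c in('scene','top'):
    f=np.load(c+'0.npz');p,d=f['p'],f['d'];hsv=cv2.cvtColor(p,cv2.COLOR_RGB2HSV)
    blue=cv2.inRange(hsv,(100,90,30),(130,255,255))
    # marks
    for n,g,z in(('flat',(.54,.226,.03),.03),('wing',(.619,.241,.053),.053)):
        u0=pix(c,g)[0].astype(int);m=np.zeros_like(blue);m[u0[1]-9:u0[1]+10,u0[0]-11:u0[0]+12]=1
        k,lab,st,ce=cv2.connectedComponentsWithStats(((blue>0)&(m>0)).astype(np.uint8))
        j=min([j for j in range(1,k) if st[j,4]>15],key=lambda j:np.hypot(*(ce[j]-u0)))
        v,u=np.nonzero(lab==j);hull=cv2.convexHull(np.c_[u,v].astype(np.int32))
        M=np.zeros_like(blue);cv2.fillConvexPoly(M,hull,1);v,u=np.nonzero(M&(d>0))
        P=world(c,np.c_[u,v],d[v,u]); 
        # red/white centre: 
        cc=np.array([u.mean(),v.mean()])
        # ray to plane z
        i=viewer.camera_info(c);e=np.array(i['eye']);q=world(c,[cc],[1.])[0]-e;t=(z-e[2])/q[2]
        nrm=np.linalg.svd(P-P.mean(0))[2][2];nrm*=np.sign(nrm[2])
        print(c,n,len(u),cc,'cloud',P.mean(0),'ray',e+t*q,'normal',nrm)
    uv,P=cloud(c,d)
    # punch
    s=(np.abs(P[:,0]-.50)<.08)&(np.abs(P[:,1]+.205)<.06)&(P[:,2]>.03)&(P[:,2]<.17)
    U,Q=uv[s],P[s];H=hsv[U[:,1],U[:,0]]
    b=(H[:,0]>=98)&(H[:,0]<132)&(H[:,1]>80)
    pu=Q[~b&(Q[:,2]>.06)]
    print('punch pts',len(pu),'zmax',Q[:,2].max())
    for lo in np.arange(.04,.16,.015):
        w=(Q[:,2]>=lo)&(Q[:,2]<lo+.015)&~b
        if w.sum()>2:print('  z%.3f'%lo,w.sum(),Q[w].mean(0))
    mu=pu.mean(0);D=np.linalg.svd(pu-mu)[2][0];D*=np.sign(D[2]);print('axis',D,'mean',mu,'tilt',np.degrees(np.arccos(D[2])),'yaw',np.degrees(np.arctan2(-D[1],-D[0])))
    # base outlines
    for n,ctr,zl,zh,r in(('rest',(.53,-.205),.008,.022,.09),('jig',(.575,.23),.018,.034,.13)):
        s=(np.abs(P[:,2]-(zl+zh)/2)<(zh-zl)/2)&(np.hypot(P[:,0]-ctr[0],P[:,1]-ctr[1])<r)
        m=np.zeros_like(blue);m[uv[s,1],uv[s,0]]=1
        k,lab,st,ce=cv2.connectedComponentsWithStats(m,connectivity=8);j=1+st[1:,4].argmax()
        B=P[s][lab[uv[s,1],uv[s,0]]==j];print(n,cv2.minAreaRect((B[:,:2]*1000).astype(np.float32)),np.median(B[:,2]))
    ss=(P[:,2]>.225)&(np.hypot(P[:,0]-.55,P[:,1]-.316)<.04);print('lamp',P[ss].mean(0),ss.sum())
E
python3 m.py
```

```text
scene flat 55 [392.5636 206.    ] cloud [0.5412 0.2258 0.0312] ray [0.5402 0.2263 0.03  ] normal [-0.0952  0.116   0.9887]Traceback (most recent call last):
  File "m.py", line 11, in <module>
    j=min([j for j in range(1,k) if st[j,4]>15],key=lambda j:np.hypot(*(ce[j]-u0)))
ValueError: min() iterable argument is empty
```

```bash
sed -i 's/st\[j,4\]>15/st[j,4]>3/' m.py; python3 m.py
```

```text
scene flat 55 [392.5636 206.    ] cloud [0.5412 0.2258 0.0312] ray [0.5402 0.2263 0.03  ] normal [-0.0952  0.116   0.9887]Traceback (most recent call last):
  File "m.py", line 11, in <module>
    j=min([j for j in range(1,k) if st[j,4]>3],key=lambda j:np.hypot(*(ce[j]-u0)))
ValueError: min() iterable argument is empty
```

```bash
sed -i 's/^        j=min/        if k<2: print("none",c,n); continue\n        j=min/; s/(100,90,30)/(98,60,25)/;s/>3\]/>0]/' m.py; python3 m.py; python3 -c "
import cv2
a=cv2.imread('pics/scene0.png')
cv2.imwrite('pics/c1.png',cv2.hconcat([cv2.resize(a[175:250,375:435],(480,600),interpolation=0),cv2.resize(a[170:250,220:260],(300,600),interpolation=0)]))"
```

```text
scene flat 79 [392.8101 205.0253] cloud [0.5375 0.2278 0.0313] ray [0.5364 0.2284 0.03  ] normal [-0.0511  0.0575  0.997 ]
scene wing 11 [409.2727 217.9091] cloud [0.6178 0.2499 0.0549] ray [0.6162 0.2508 0.053 ] normal [-0.4925  0.1195  0.8621]
punch pts 291 zmax 0.15439283008930726
  z0.040 40 [ 0.5246 -0.2072  0.0476]
  z0.055 49 [ 0.5208 -0.2087  0.063 ]
  z0.070 52 [ 0.5143 -0.208   0.0773]
  z0.085 57 [ 0.5035 -0.212   0.0927]
  z0.100 37 [ 0.4971 -0.2113  0.1073]
  z0.115 38 [ 0.4879 -0.2135  0.122 ]
  z0.130 44 [ 0.477  -0.2165  0.1372]
  z0.145 25 [ 0.4677 -0.2174  0.1495]
axis [-0.5315 -0.1003  0.8411] mean [ 0.4976 -0.2121  0.1036] tilt 32.74580427529169 yaw 10.681284462839855
rest ((524.935791015625, -205.69830322265625), (124.98284149169922, 70.86994934082031), 11.210434913635254) 0.0160305170576589
jig ((578.99462890625, 244.08963012695312), (194.97634887695312, 113.40837860107422), 7.653992652893066) 0.02793335273413411
lamp [0.5535 0.3103 0.2456] 119
top flat 128 [244.2344 221.6719] cloud [0.5407 0.228  0.0323] ray [0.5409 0.2283 0.03  ] normal [-0.028  -0.0098  0.999
[... 162 characters left out ...]

  z0.040 17 [ 0.5424 -0.2047  0.0453]
  z0.055 45 [ 0.5022 -0.2031  0.062 ]
  z0.070 23 [ 0.5152 -0.2046  0.0789]
  z0.085 27 [ 0.5094 -0.2079  0.092 ]
  z0.100 18 [ 0.5009 -0.2085  0.1078]
  z0.115 22 [ 0.4914 -0.2095  0.1215]
  z0.130 24 [ 0.4769 -0.2138  0.139 ]
  z0.145 34 [ 0.4678 -0.2157  0.15  ]
axis [-0.492  -0.1273  0.8612] mean [ 0.4936 -0.2092  0.1083] tilt 30.547162524576752 yaw 14.505609388219069
rest ((526.3487548828125, -206.79718017578125), (119.77371215820312, 74.7920913696289), 10.715137481689453) 0.01622021526715578
jig ((590.3955688476562, 257.91485595703125), (169.54949951171875, 137.2845458984375), 7.216115951538086) 0.028288304977570844
lamp [0.551  0.3125 0.2498] 132
```

View pics/c1.png

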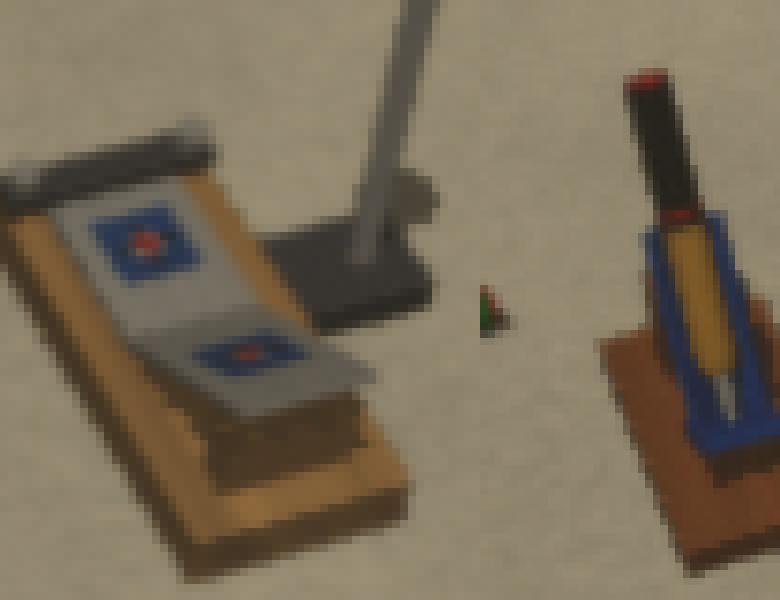

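```bash
cat > g.py <<'E'
from h import *
np.set_printoptions(precision=4,suppress=True)
def Rz(a):a=np.radians(a);c,s=np.cos(a),np.sin(a);return np.array([[c,-s,0],[s,c,0],[0,0,1]])
def tool(axis,y):
    """tool frame with z=-axis, y given"""
    z=-np.asarray(axis);y=y-z*(y@z);y=y/np.linalg.norm(y);return np.c_[np.cross(y,z),y,z]
RY,BY=11.0,7.8
def lean(yaw,t):t=np.radians(t);return Rz(yaw)@[-np.sin(t),0,np.cos(t)]
A_REST,A_FLAT,A_WING=lean(RY,35),np.array([0,0,1.]),lean(BY,30)
TIP0=np.array([.540,-.203,.034])
FLAT=np.array([.5400,.2278,.030]);WING=np.array([.6205,.2405,.053])
yr=Rz(RY)@[0,1,0];xb=Rz(BY)@[1,0,0]
R_REST={s:tool(A_REST,s*yr) for s in(1,-1)}
R_FLAT={s:tool(A_FLAT,s*xb) for s in(1,-1)}
R_WING={s:tool(A_WING,s*xb) for s in(1,-1)}
L=.091
E
cat > t.py <<'E'
from g import *
for c,px in(('scene',[(393.0,204.9),(405.4,218.6)]),):
    i=viewer.camera_info(c);e=np.array(i['eye'])
    for q,z in zip(px,(.03,.053)):
        r=world(c,[q],[1.])[0]-e;print(c,e+r*(z-e[2])/r[2])
for n,R,A,P in(('rest',R_REST,A_REST,TIP0),('flat',R_FLAT,A_FLAT,FLAT),('wing',R_WING,A_WING,WING)):
    for s in(1,-1):
        for h in(0,.2):print(n,s,h,solver.inverse_kinematics(P+L*A+[0,0,h],R[s]))
E
python3 t.py
```

```text
scene [0.536  0.2291 0.03  ]
scene [0.6165 0.2385 0.053 ]
rest 1 0 [ 1.0204  0.3261 -0.4408  2.3073 -1.2476  0.3136 -2.7241]
rest 1 0.2 [-0.4507 -0.2202  0.9796  2.1802 -0.367   0.6563  2.5668]
rest -1 0 [ 1.0204  0.3261 -0.4408  2.3073 -1.2476  0.3136  0.4175]
rest -1 0.2 [-0.4532 -0.2213  0.9815  2.1803 -0.3649  0.6559 -0.5766]
flat 1 0 [-0.7157  0.4523  0.3342  1.844  -0.1877  0.876  -0.1558]
flat 1 0.2 [-0.7504  0.2572  0.3652  1.6264 -0.0951  1.2755 -0.2323]
flat -1 0 [-0.231   0.4668 -0.2902  1.8102  0.1667  0.8883  2.6803]
flat -1 0.2 [-0.3313  0.2671 -0.1555  1.5981  0.0427  1.2797  2.7841]
wing 1 0 [-0.9522  0.3147  0.4611  2.1839  0.3192  0.1988 -0.7069]
wing 1 0.2 [-0.8788  0.0212  0.3305  1.9657  0.3089  0.6936 -0.6059]
wing -1 0 [-0.5259  0.3026 -0.0353  2.1578  0.846   0.2907  1.9497]
wing -1 0.2 [-0.5805  0.0361  0.0243  1.9492  0.3219  0.6971  2.5217]
```

```bash
cat > s1.py <<'E'
from g import *
p=np.array(env.sense()['ee_pos']);env.movel(p+[0,0,.24],rate=.3)
R=R_REST[-1];ap=TIP0+.175*A_REST
env.reach(ap+[0,0,.16],R);print(env.sense()['joint_positions'],env.sense()['t'])
env.movel(ap,rate=.2)
s=env.sense();print(s['t'],s['ee_pos'],ap,s['wrist_force'])
p,d=snap('top','top1');np.savez('top1.npz',p=p,d=d);p2,d=snap('scene','scene1');np.savez('scene1.npz',p=p2,d=d)
cv2.imwrite('pics/ap.png',cv2.hconcat([cv2.resize(p[180:260,350:410,::-1],(390,520),interpolation=0),cv2.resize(p2[160:240,220:280,::-1],(390,520),interpolation=0)]))
E
python3 s1.py
```

```text
[-0.2221 -0.3064  0.7917  2.1807 -0.298   0.7544 -0.608 ] 6.4083Traceback (most recent call last):
  File "s1.py", line 5, in <module>
    env.movel(ap,rate=.2)
    ~~~~~~~~~^^^^^^^^^^^^
station.PlanningError: the arm cannot follow that straight line within its joint ranges
```

```bash
cat > t.py <<'E'
from g import *
for s in(-1,1):
  for l,h in((.175,0),(.091,0),(.091,.05),(.091,.1),(.091,.16),(.091,.2),(.13,0),(.13,.05)):
    print(s,l,h,solver.inverse_kinematics(TIP0+l*A_REST+[0,0,h],R_REST[s]))
E
python3 t.py
```

```text
-1 0.175 0 [ 0.5266  0.0849  0.2095  2.3525 -1.0613  0.5729  0.235 ]
-1 0.091 0 [ 1.0204  0.3261 -0.4408  2.3073 -1.2476  0.3136  0.4175]
-1 0.091 0.05 [ 0.6366  0.1779 -0.0114  2.2988 -1.1289  0.4791  0.2291]
-1 0.091 0.1 [-0.6523  0.2109  1.4523  2.3085 -1.1456  0.7777  0.2314]
-1 0.091 0.16 [-0.4492 -0.1252  1.0445  2.2347 -0.5812  0.6092 -0.3413]
-1 0.091 0.2 [-0.346  -0.1837  0.898   2.1776 -0.4387  0.6705 -0.5122]
-1 0.13 0 [ 0.6809  0.1951 -0.0114  2.3401 -1.2161  0.4806  0.3677]
-1 0.13 0.05 [ 0.4713  0.0842  0.2095  2.3114 -1.0155  0.5629  0.1318]
1 0.175 0 [ 0.1202  0.0801  0.6448  2.3736 -1.0932  0.6079 -2.8663]
1 0.091 0 [ 1.0204  0.3261 -0.4408  2.3073 -1.2476  0.3136 -2.7241]
1 0.091 0.05 [ 0.0155  0.1915  0.68    2.3336 -1.2543  0.5997 -2.7978]
1 0.091 0.1 [ 1.7368  0.3059 -1.2257  2.2019 -0.3375  0.4032  2.6383]
1 0.091 0.16 [-0.7419 -0.2853  1.2481  2.2393 -0.256   0.5453  2.5099]
1 0.091 0.2 [-0.4507 -0.2202  0.9796  2.1802 -0.367   0.6563  2.5668]
1 0.13 0 [ 0.4795  0.1905  0.2094  2.3522 -1.2593  0.52   -2.7372]
1 0.13 0.05 [-0.5695  0.2193  1.411   2.3526 -1.194   0.7833 -2.8098]
```

```bash
cat > s2.py <<'E'
from g import *
R=R_REST[-1];ap=TIP0+.175*A_REST
for h in(.14,.12,.1,.08,.06,.04,.02,0):
    q=solver.inverse_kinematics(ap+[0,0,h],R);q0=np.array(env.sense()['joint_positions'])
    if q is None or np.abs(q-q0).max()>.7: print('skip',h,q);continue
    env.goto_joints(q);s=env.sense();print(h,s['t'],q,s['ee_pos'])
E
python3 s2.py
```

```text
0.14 6.6583 [-0.2492 -0.29    0.8361  2.213  -0.3291  0.7129 -0.5601] [ 0.4412 -0.2213  0.3166]
0.12 6.9083 [-0.2848 -0.2705  0.8888  2.2435 -0.3677  0.6719 -0.5039] [ 0.4414 -0.2217  0.2974]
0.1 7.1583 [-0.3306 -0.2484  0.9534  2.2729 -0.4162  0.6323 -0.437 ] [ 0.4415 -0.2217  0.2777]
0.08 7.4083 [-0.3908 -0.2233  1.0349  2.301  -0.4775  0.5952 -0.356 ] [ 0.4416 -0.2217  0.2577]
0.06 7.6583 [-0.4726 -0.1946  1.1415  2.3277 -0.5558  0.5628 -0.2563] [ 0.4417 -0.2217  0.2379]
0.04 7.925 [-0.592  -0.1613  1.2917  2.3529 -0.6563  0.5392 -0.1319] [ 0.4419 -0.2216  0.218 ]
0.02 8.2833 [-0.8025 -0.1344  1.5386  2.3754 -0.7624  0.5234  0.0056] [ 0.4423 -0.2216  0.1982]
0 8.8 [-0.5119  0.2241  1.4097  2.3936 -1.2205  0.8015  0.423 ] [ 0.4409 -0.2232  0.177 ]
```

```bash
cat > t.py <<'E'
from g import *
for yaw in(0,-40,-20,20,40):
  for s in(-1,1):
    R=tool(A_REST,s*(Rz(RY+yaw)@[0,1,0])) if 0 else R_REST[s]@Rz(yaw)
    print(yaw,s,[None if (q:=solver.inverse_kinematics(TIP0+l*A_REST+[0,0,h],R)) is None else q for l,h in((.175,0),(.13,0),(.091,0),(.091,.08))])
E
python3 t.py
```

```text
0 -1 [array([-0.5119,  0.2241,  1.4097,  2.3936, -1.2205,  0.8015,  0.423 ]), array([ 0.4795,  0.1905,  0.2094,  2.3522, -1.2593,  0.52  ,  0.4044]), array([ 1.0204,  0.3261, -0.4408,  2.3073, -1.2476,  0.3136,  0.4175]), array([-0.539 ,  0.269 ,  1.3501,  2.3266, -1.2446,  0.7963,  0.3244])]
0 1 [array([-0.5119,  0.2241,  1.4097,  2.3936, -1.2205,  0.8015,  0.423 ]), array([ 1.6022,  0.3989, -1.0509,  2.2915, -0.4427,  0.2436,  2.834 ]), array([ 1.6956,  0.781 , -1.3363,  2.2769,  1.1839,  0.3423,  1.3174]), array([-0.5753,  0.3328,  1.4247,  2.3273, -1.286 ,  0.8658, -2.7851])]
-40 -1 [array([-0.4419,  0.1592,  1.299 ,  2.3925, -1.1749,  0.7304,  1.0778]), array([ 0.4795,  0.1905,  0.2094,  2.3522, -1.2593,  0.52  ,  1.1025]), array([ 1.0204,  0.3261, -0.4408,  2.3073, -1.2476,  0.3136,  1.1156]), array([-0.4798,  0.2149,  1.2559,  2.3254, -1.2042,  0.7358,  0.9882])]
-40 1 [array([-0.5491,  0.3308,  1.5069,  2.3941, -1.2829,  0.915 , -1.9677]), array([ 0.4795,  0.1905,  0.2094,  2.3522, -1.2593,  0.52  , -2.0391]), array([ 1.0204,  0.3261, -0.4408,  2.3073, -1.2476,  0.3136, -2.02
[... 1146 characters left out ...]
,  2.2891, -0.7812,  0.1752,  2.8009]), array([ 1.4264,  0.2234, -0.8637,  2.2314, -0.6928,  0.4098,  2.6194])]
40 -1 [array([-0.5408,  0.2905,  1.4764,  2.394 , -1.2608,  0.8722, -0.2403]), array([ 0.4795,  0.1905,  0.2094,  2.3522, -1.2593,  0.52  , -0.2937]), array([ 1.0204,  0.3261, -0.4408,  2.3073, -1.2476,  0.3136, -0.2807]), array([-0.5753,  0.3328,  1.4247,  2.3273, -1.286 ,  0.8658, -0.3416])]
40 1 [array([-0.2724,  0.106 ,  1.0855,  2.3885, -1.1304,  0.6649,  2.7731]), array([ 1.2686,  0.2665, -0.6543,  2.3064, -0.9727,  0.3509,  2.6117]), array([ 1.034 ,  0.3286, -0.4562,  2.3065, -1.2391,  0.3087,  2.8541]), array([-0.3087,  0.1494,  1.0333,  2.3207, -1.1435,  0.6551,  2.6749])]
```

```bash
cat > fk.py <<'E'
from g import *
import itertools,os
from scipy.optimize import least_squares
from scipy.spatial.transform import Rotation as Ro
SG=None
def rots(q,sg):
    R=np.eye(3);o=[]
    for i,(a,s) in enumerate(zip('zyzyzyz',sg)):
        R=R@Ro.from_euler(a,s*q[i]).as_matrix();o.append(R)
    return o
def fit():
    S=[]
    rng=np.random.default_rng(0)
    for k in range(80):
        R=tool(lean(rng.uniform(-60,60),rng.uniform(0,35)),Rz(rng.uniform(-150,150))@[0,1,0]);P=np.array([rng.uniform(.35,.65),rng.uniform(-.35,.4),rng.uniform(.15,.45)])
        q=solver.inverse_kinematics(P,R)
        if q is not None:S.append((np.array(q),P,R))
    best=None
    for sg in itertools.product((-1,1),repeat=7):
        # constant flange offset by averaging
        W=[rots(q,sg)[-1].T@R for q,P,R in S];m=Ro.from_matrix(W).mean().as_matrix()
        e=np.mean([np.linalg.norm(w-m) for w in W])
        if best is None or e<best[0]:best=(e,sg,m)
    e,sg,m=best
    A=[];b=[]
    for q,P,R in S:
        A.append(np.hstack([np.eye(3)]+rots(q,sg)));b.append(P)
    A=np.vstack(A);b=np.hstack(b);x,*_=np.linalg.lstsq(A,b,rcond=None)
    print(len(S),'rot err',e,sg,'pos rms',np.sqrt(np.mean((A@x-b)**2)),x.reshape(-1,3).round(3).tolist())
    np.savez('fk.npz',sg=sg,m=m,x=x)
if not os.path.exists('fk.npz'):fit()
F=np.load('fk.npz');LO=np.array([-2.53,-.31,-1.57,.28,-1.29,.15,-2.92])+.015;HI=np.array([2.53,2.02,1.55,2.44,4.43,1.84,2.92])-.015
def fk(q):
    r=rots(q,F['sg']);return np.hstack([np.eye(3)]+r)@F['x'],r[-1]@F['m']
def ik(P,R,seed,w=.02):
    f=lambda q:np.r_[(fk(q)[0]-P)*10,Ro.from_matrix(fk(q)[1]@R.T).as_rotvec()*3,w*(q-seed)]
    q=least_squares(f,np.clip(seed,LO+1e-3,HI-1e-3),bounds=(LO,HI)).x
    q=least_squares(lambda z:f(z)[:6],q,bounds=(LO,HI)).x   # polish
    p,r=fk(q);return q,np.linalg.norm(p-P)*1e3,np.degrees(np.linalg.norm(Ro.from_matrix(r@R.T).as_rotvec()))
E
python3 -c "
from fk import *
s=env.sense();print(fk(s['joint_positions'])[0],s['ee_pos'])"
```

```text
75 rot err 1.0320333218701468e-11 (-1, 1, -1, 1, -1, 1, -1) pos rms 5.5763484199004635e-12 [[-0.0, 0.0, 0.153], [0.0, -0.014, 0.153], [-0.0, -0.014, 0.26], [0.0, -0.002, 0.26], [-0.0, -0.002, 0.236], [-0.0, -0.0, 0.236], [0.0, -0.0, 0.176], [-0.0, 0.0, 0.176]]
[ 0.4409 -0.2232  0.177 ] [ 0.4409 -0.2232  0.177 ]
```

```bash
cat > t.py <<'E'
from fk import *
R=R_REST[-1]
for seed in([1.36,.43,-.84,2.29,-.8,.2,.3],[1.2,.4,-.65,2.3,-1.,.25,.3],[1.02,.33,-.44,2.3,-1.2,.31,.4]):
    seed=np.array(seed);print('seed')
    q=seed
    for l,h in((.091,0),(.091,.05),(.091,.1),(.091,.15),(.091,.2),(.13,0),(.175,0),(.175,.05)):
        if (l,h)==(.13,0):q=seed
        q,e,a=ik(TIP0+l*A_REST+[0,0,h],R,q);print(l,h,q,round(e,2),round(a,2))
E
python3 t.py
```

```text
seed
0.091 0 [ 1.3158  0.4082 -0.7823  2.2914 -0.9062  0.1962  0.1233] 0.0 0.0
0.091 0.05 [ 1.2848  0.2615 -0.7219  2.2622 -0.8311  0.3515 -0.0187] 0.0 0.0
0.091 0.1 [ 1.287   0.1453 -0.6955  2.2192 -0.7694  0.4929 -0.1314] 0.0 0.0
0.091 0.15 [ 1.3017  0.05   -0.6795  2.1646 -0.7291  0.628  -0.2148] 0.0 0.0
0.091 0.2 [ 1.3174 -0.0268 -0.6633  2.1002 -0.7015  0.7564 -0.2809] 0.0 0.0
0.13 0 [ 1.3792  0.2965 -0.7798  2.3009 -0.8721  0.3184  0.0819] 0.0 0.0
0.175 0 [ 1.4483  0.167  -0.7596  2.302  -0.8659  0.4747  0.0749] 0.0 0.0
0.175 0.05 [ 1.468   0.0493 -0.7414  2.2519 -0.8203  0.6261 -0.0199] 0.0 0.0
seed
0.091 0 [ 1.223   0.3749 -0.6726  2.2961 -1.0657  0.2361  0.2655] 0.0 0.0
0.091 0.05 [ 1.1674  0.2351 -0.5901  2.2681 -0.9197  0.3794  0.0565] 0.0 0.0
0.091 0.1 [ 1.1579  0.1267 -0.5578  2.2255 -0.815   0.5081 -0.0953] 0.0 0.0
0.091 0.15 [ 1.1665  0.0386 -0.5427  2.171  -0.746   0.6328 -0.2043] 0.0 0.0
0.091 0.2 [ 1.1793 -0.0319 -0.5311  2.1064 -0.6996  0.7533 -0.287 ] 0.0 0.0
0.13 0 [ 1.2338  0.2587 -0.6154  2.3082 -0.9977  0.3603  0.1893] 0.0 0.0
0.175 0 [ 1.2753  0.1389 -0.5751  2.3103 -0.9306  0.5009  0.1265] 0.0 0.0
0.175 0.05 [ 1.2856  0.0339 -0.5586  2.2602 -0.8419  0.633  -0.0074] 0.0 0.0
seed
0.091 0 [ 1.0335  0.3285 -0.4556  2.3066 -1.2394  0.3089  0.4109] 0.0 0.0
0.091 0.05 [ 0.9719  0.205  -0.3755  2.2789 -1.0206  0.4198  0.1399] 0.0 0.0
0.091 0.1 [ 0.9547  0.1055 -0.3439  2.2364 -0.8673  0.5276 -0.0542] 0.0 0.0
0.091 0.15 [ 0.9579  0.0243 -0.333   2.1818 -0.7635  0.6377 -0.194 ] 0.0 0.0
0.091 0.2 [ 0.9676 -0.0405 -0.3282  2.1168 -0.6932  0.7479 -0.2978] 0.0 0.0
0.13 0 [ 1.0299  0.2243 -0.391   2.3194 -1.1063  0.4096  0.2786] 0.0 0.0
0.175 0 [ 1.0564  0.115  -0.3456  2.322  -0.9858  0.5263  0.1697] 0.0 0.0
0.175 0.05 [ 1.0609  0.0189 -0.3345  2.2717 -0.8583  0.6379  0.0012] 0.0 0.0
```

```bash
cat >> fk.py <<'E'
def line(P,R,n=None,step=.03,move=True):
    """straight line in joint waypoints from present pose on present branch"""
    q=np.array(env.sense()['joint_positions']);p0,r0=fk(q);dr=Ro.from_matrix(R@r0.T).as_rotvec()
    n=n or max(1,int(np.ceil(np.linalg.norm(P-p0)/step)))
    Q=[]
    for k in range(1,n+1):
        qn,e,a=ik(p0+(P-p0)*k/n,Ro.from_rotvec(dr*k/n).as_matrix()@r0,q)
        if e>.3 or a>.2 or np.abs(qn-q).max()>.5:raise RuntimeError((k,n,e,a,q,qn))
        q=qn;Q.append(q)
    if move:
        for x in Q:env.goto_joints(x)
    return Q
def lin(P,R=None,rate=.15):
    P=np.asarray(P,float)
    try:env.movel(P,R,rate=rate)
    except env.PlanningError:
        print('movel refused; joint line');line(P,fk(env.sense()['joint_positions'])[1] if R is None else R)
def sweep(q1,q0=None,n=12):
    q0=np.array(env.sense()['joint_positions']) if q0 is None else q0
    return np.array([fk(q0+(q1-q0)*t)[0] for t in np.linspace(0,1,n)])
E
cat > t.py <<'E'
from fk import *
R=R_REST[-1];ap=TIP0+.175*A_REST
qa,_,_=ik(ap,R,np.array([1.2753,.1389,-.5751,2.3103,-.9306,.5009,.1265]))
qb,_,_=ik(ap+[0,0,.1],R,qa)
q1=np.array([-.3306,-.2484,.9534,2.2729,-.4162,.6323,-.437])
q2=np.array([-.8025,-.1344,1.5386,2.3754,-.7624,.5234,.0056])
print(qa,qb);print(sweep(qa)[::2]);print(sweep(qb,q1)[::2]);print(sweep(qb)[::2])
E
python3 t.py
```

```text
[ 1.2753  0.1389 -0.5751  2.3103 -0.9306  0.5009  0.1264] [ 1.3082 -0.0511 -0.5518  2.199  -0.7853  0.7617 -0.104 ]
[[ 0.4409 -0.2232  0.177 ]
 [ 0.4294 -0.2251  0.1515]
 [ 0.4228 -0.2241  0.1385]
 [ 0.4219 -0.2222  0.1375]
 [ 0.4265 -0.2211  0.1473]
 [ 0.4356 -0.2214  0.1657]]
[[ 0.4415 -0.2221  0.2774]
 [ 0.437  -0.2294  0.293 ]
 [ 0.4337 -0.2323  0.2975]
 [ 0.4325 -0.2318  0.2938]
 [ 0.4338 -0.229   0.2861]
 [ 0.4381 -0.2246  0.2791]]
[[ 0.4409 -0.2232  0.177 ]
 [ 0.4377 -0.2201  0.1735]
 [ 0.4376 -0.2184  0.1871]
 [ 0.4385 -0.2189  0.2122]
 [ 0.4392 -0.2205  0.2415]
 [ 0.4403 -0.2218  0.2676]]
```

```bash
cat > s3.py <<'E'
from fk import *
R=R_REST[-1];ap=TIP0+.175*A_REST
env.goto_joints(np.array([1.3082,-.0511,-.5518,2.199,-.7853,.7617,-.104]))
lin(ap,R)
s=env.sense();print(s['t'],s['joint_positions'],np.array(s['ee_pos'])-ap,s['wrist_force'])
p,d=snap('top','top1');np.savez('top1.npz',p=p,d=d);p2,d=snap('scene','scene1');np.savez('scene1.npz',p=p2,d=d)
for c,im in(('top',p),('scene',p2)):
    for l in(.02,.08,.136): print(c,l,pix(c,TIP0+l*A_REST))
cv2.imwrite('pics/ap.png',cv2.hconcat([cv2.resize(p[180:260,350:410,::-1],(390,520),interpolation=0),cv2.resize(p2[160:240,220:280,::-1],(390,520),interpolation=0)]))
E
python3 s3.py
```

```text
11.5333 [ 1.2865  0.1402 -0.5872  2.3088 -0.9266  0.4998  0.1229] [ 0.0004 -0.0002  0.0004] [-0.6194 -0.2881  0.6479]
top 0.02 [[386.0749 223.135 ]]
top 0.08 [[391.1378 233.3569]]
top 0.136 [[396.217 243.609]]
scene 0.02 [[251.5001 219.1382]]
scene 0.08 [[246.4944 199.6355]]
scene 0.136 [[241.7674 181.1054]]
```

View pics/ap.png

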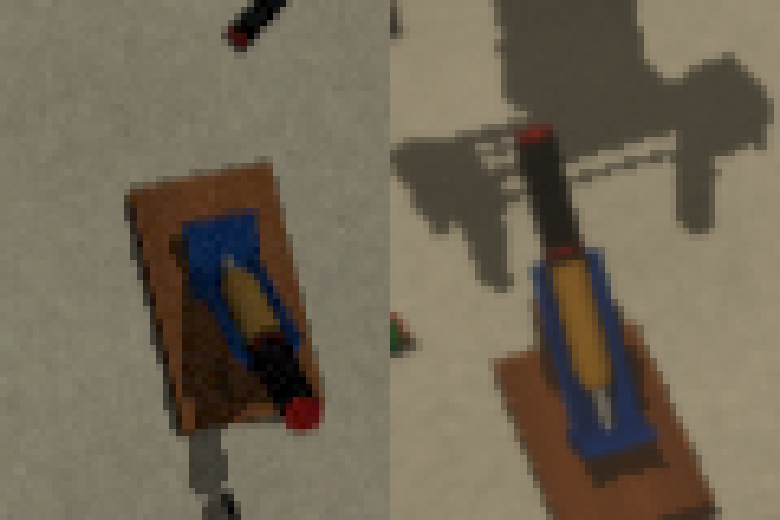

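```bash
python3 - <<'E'
from g import *
for c in('top','scene'):
    a,b=np.load(c+'0.npz'),np.load(c+'1.npz')
    dd=np.abs(a['d']-b['d'])>.02;v,u=np.nonzero(dd);
    P=world(c,np.c_[u,v],b['d'][v,u]) if len(u) else None
    print(c,dd.sum(),(b['d']==0).sum(),(a['d']==0).sum(), P is not None and (np.percentile(P,[2,50,98],axis=0)), u.min(),u.max(),v.min(),v.max())
    w=np.abs(a['p'].astype(int)-b['p']).sum(2)>40;v,u=np.nonzero(w);print(w.sum(),np.percentile(u,[2,50,98]),np.percentile(v,[2,50,98]))
    print(pix(c,[TIP0+.175*A_REST,TIP0+.3*A_REST]))
E
```

```text
top 22186 1088 1003 [[ 0.0275 -1.3986 -0.765 ]
 [ 0.2636  0.1087  0.006 ]
 [ 1.6439  1.3446  1.526 ]] 0 639 0 399
22973 [  7. 220. 459.] [266. 350. 398.]
[[399.977  251.1967]
 [413.4582 278.3905]]
scene 21565 1033 1005 [[-1.7364 -1.5314 -0.7628]
 [-0.86   -0.0637 -0.3302]
 [ 1.4807  2.1     1.1044]] 0 639 0 399
14982 [200. 281. 509.] [  2.   82.5 185. ]
[[238.4466 168.0204]
 [227.6676 125.1507]]
```

View pics/scene1.png

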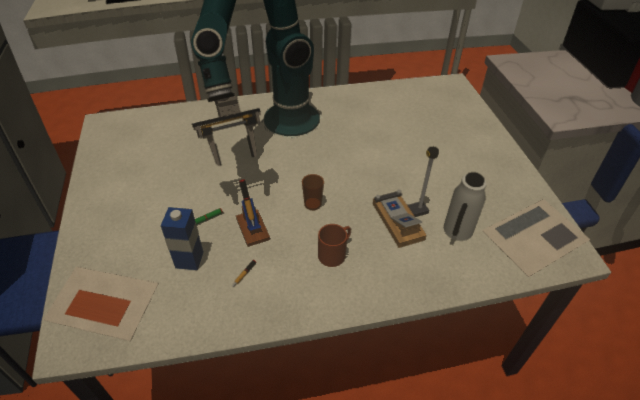

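```bash
cat > s4.py <<'E'
from fk import *
R=R_REST[-1];g=TIP0+L*A_REST
lin(g,R)
s=env.sense();print(s['t'],s['joint_positions'],np.array(s['ee_pos'])-g,s['wrist_force'])
effector.grasp(60)
s=env.sense();print(s['t'],s['gripper_width'],s['grasp_force'],s['wrist_force'],np.array(s['ee_pos'])-g)
lin(g+[0,0,.13],R)
s=env.sense();print(s['t'],s['joint_positions'],s['gripper_width'],s['grasp_force'],s['wrist_force'],s['moment'],np.array(s['ee_pos'])-g)
p,d=snap('top','top2');np.savez('top2.npz',p=p,d=d);p2,d=snap('scene','scene2');np.savez('scene2.npz',p=p2,d=d)
T=TIP0+[0,0,.13]
for c in('top','scene'):
    print(c,pix(c,[T+l*A_REST for l in(0,.02,.08)]))
    for x in tip_of(c,'punch_tip')+tip_of(c,'punch'):print(x['at'],x['score'],pix(c,x['at']))
print(T)
u,v=pix('scene',T)[0].astype(int);a=p2[v-45:v+15,u-40:u+20]
u,v=pix('top',T)[0].astype(int);b=p[v-15:v+45,u-25:u+35]
cv2.imwrite('pics/lift.png',cv2.resize(cv2.hconcat([b,a])[:,:,::-1],(800,400),interpolation=0))
E
python3 s4.py
```

```text
12.3417 [ 1.2307  0.3762 -0.6808  2.2955 -1.0551  0.2339  0.256 ] [-0.     -0.0003  0.0004] [-0.3049  0.1747  0.674 ]
13.4667 0.017184387475711327 59.99868839979172 [ 1.2026 -0.9082 -0.395 ] [ 0.     -0.0002  0.    ]
14.4833 [ 1.1222  0.0691 -0.507   2.1976 -0.777   0.5853 -0.1595] 0.01660239157768746 59.99800980091095 [-0.7424 -0.312  -1.3198] [-0.1814  0.9758 -0.0077] [-0.0007  0.0005  0.1289]
top [[391.0647 216.0831]
 [392.9126 219.5901]
 [398.7598 230.6855]]
[0.536, -0.2021, 0.1646] 0.72 [[390.8244 217.4893]]
[0.7236, -0.2866, 0.0059] 0.6 [[407.7479 162.5669]]
scene [[249.1462 194.4844]
 [247.3777 187.5059]
 [242.0299 166.3106]]
[0.6694, -0.0024, 0.0024] 0.64 [[329.1671 256.1175]]
[0.5406, -0.2024, 0.1595] 0.56 [[249.5338 195.7564]]
[0.7212, -0.2876, 0.0091] 0.5 [[230.4873 285.872 ]]
[ 0.54  -0.203  0.164]
```

View pics/lift.png

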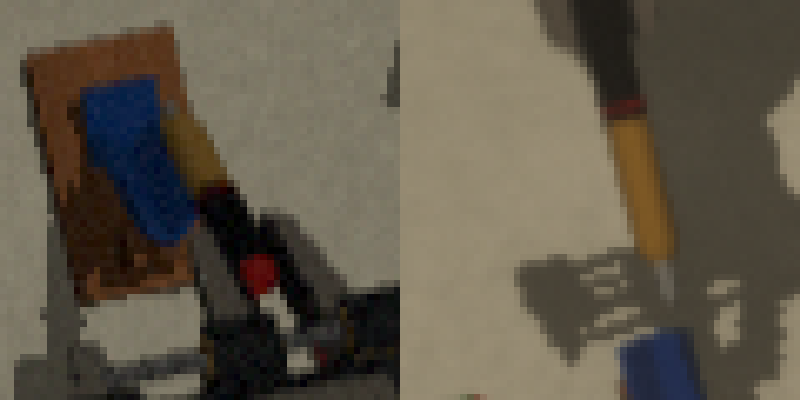

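```bash
cat > t.py <<'E'
from fk import *
q0=np.array(env.sense()['joint_positions']);print(q0)
M=np.array([.52,.02,.19])
for s in(1,-1):
  for seed in(q0,np.array([0,.4,0,1.8,0,.9,0]),np.array([-.7157,.4523,.3342,1.844,-.1877,.876,-.1558])):
    q,e,a=ik(M+[0,0,L],R_FLAT[s],seed);print('mid',s,q,round(e,2));S=sweep(q);print(S[::4,2],[ (fk(q0+(q-q0)*t)[0]+fk(q0+(q-q0)*t)[1][:,2]*L).round(2).tolist() for t in(0,.25,.5,.75,1)])
    for n,P,A,R in(('hov',FLAT+[0,0,.03],A_FLAT,R_FLAT),('wing hov',WING+A_WING*.03,A_WING,R_WING),('wing',WING,A_WING,R_WING)):
        q,e,a=ik(P+L*A,R[s],q);print(n,q,round(e,2))
E
python3 t.py
```

```text
[ 1.1223  0.0691 -0.507   2.1965 -0.777   0.5855 -0.1598]
mid 1 [ 0.4716  0.2351 -0.6684  1.7786  0.1567  1.1815 -0.1071] 0.0
[0.2379 0.2449 0.2576] [[0.54, -0.2, 0.16], [0.55, -0.1, 0.16], [0.53, -0.03, 0.16], [0.52, 0.01, 0.17], [0.52, 0.02, 0.19]]
hov [ 0.0104  0.4908 -0.6121  1.7714  0.3313  0.9839 -0.596 ] 0.0
wing hov [-0.1873  0.2716 -0.432   2.1489  0.9335  0.4121 -1.2505] 0.0
wing [-0.2331  0.3328 -0.3728  2.1395  1.0473  0.3777 -1.3543] 0.0
mid 1 [-0.0519  0.1678 -0.0576  1.8099  0.0105  1.1642  0.0233] 0.0
[0.2379 0.2472 0.2587] [[0.54, -0.2, 0.16], [0.55, -0.11, 0.17], [0.54, -0.04, 0.17], [0.53, 0.0, 0.17], [0.52, 0.02, 0.19]]
hov [-0.3702  0.4121 -0.1097  1.7972  0.0545  0.9353 -0.3671] 0.0
wing hov [-0.731   0.2307  0.1806  2.1822  0.6011  0.301  -0.9673] 0.0
wing [-0.7457  0.3001  0.2183  2.1716  0.6324  0.2377 -1.0009] 0.0
mid 1 [-0.5218  0.1601  0.4763  1.8384 -0.0798  1.1618  0.1172] 0.0
[0.2379 0.2423 0.2533] [[0.54, -0.2, 0.16], [0.55, -0.11, 0.16], [0.54, -0.05, 0.16], [0.53, -0.0, 0.17], [0.52, 0.02, 0.19]]
hov [-0.7438  0.4162  0.3686  1.823  -0.182   0.9354 -
[... 656 characters left out ...]
54, -0.2, 0.16], [0.54, -0.13, 0.12], [0.53, -0.08, 0.09], [0.52, -0.04, 0.1], [0.52, 0.02, 0.19]]
hov [-1.3191  0.7664  1.294   1.8553 -0.8075  1.1766 -2.7476] 0.0
wing hov [-1.6247  0.5805  1.3687  2.2239 -1.1091  0.4618 -2.5097] 0.0
wing [-1.5158  0.601   1.243   2.2097 -1.2081  0.4182 -2.4272] 0.0
mid -1 [ 0.7443  0.3347 -1.0333  1.7651  0.3057  1.216   2.905 ] 0.0
[0.2379 0.2355 0.25  ] [[0.54, -0.2, 0.16], [0.54, -0.08, 0.15], [0.52, -0.01, 0.15], [0.5, 0.02, 0.16], [0.52, 0.02, 0.19]]
hov [ 0.1921  0.5828 -0.8827  1.7603  0.5134  1.0466  2.4016] 0.0
wing hov [ 0.0858  0.3368 -0.7515  2.1339  1.0905  0.5052  1.7782] 0.0
wing [ 0.0383  0.3996 -0.696   2.1238  1.2061  0.4907  1.6811] 0.0
```

```bash
cat > s5.py <<'E'
from fk import *
mid,_,_=ik(np.array([.52,.02,.19+L]),R_FLAT[1],np.array([0,.4,0,1.8,0,.9,0.]))
env.goto_joints(mid)
F=FLAT+[-.0012,.0005,0]
lin(F+[0,0,.12+L],R_FLAT[1],.25)
lin(F+[0,0,.012+L],R_FLAT[1],.15)
env.pause(.2)
s=env.sense();print(s['t'],s['joint_positions'],np.array(s['ee_pos'])-F-[0,0,.012+L],s['wrist_force'],s['gripper_width'])
p,d=snap('scene','scene3');np.savez('scene3.npz',p=p,d=d);pt,d=snap('top','top3');np.savez('top3.npz',p=pt,d=d)
T=np.array(s['ee_pos'])+np.array(s['tcp_rot'])[:,2]*L
for c in('scene','top'):print(c,'tip',pix(c,T),'barrel',pix(c,T+[0,0,.02]),'mark',pix(c,F),[(x['at'],round(x['score'],2)) for x in tip_of(c,'punch_tip')+tip_of(c,'flat_mark')])
a=p[165:225,365:425];b=pt[195:255,215:275]
cv2.imwrite('pics/hov.png',cv2.resize(cv2.hconcat([a,b])[:,:,::-1],(800,400),interpolation=0))
E
python3 s5.py
```

```text
18.1417 [-0.3327  0.4349 -0.1602  1.81    0.086   0.9015 -0.3954] [0.0006 0.0003 0.0011] [-0.2356 -0.7304 -0.405 ] 0.01653314054796812
scene tip [[393.7553 202.8363]] barrel [[394.5783 198.296 ]] mark [[393.0322 205.5874]] [([0.5354, 0.2253, 0.0305], 0.57)]
top tip [[243.5089 221.759 ]] barrel [[242.5451 221.2386]] mark [[244.2443 222.3465]] [([0.5388, 0.2251, 0.0302], 0.62)]
```

View pics/hov.png

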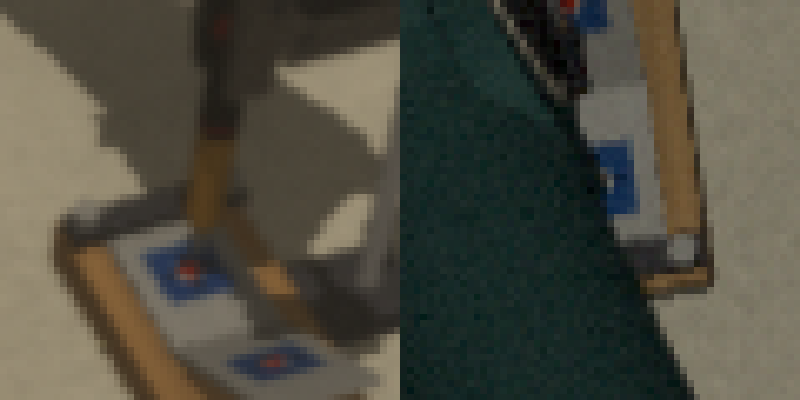

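```bash
cat > rel.py <<'E'
from fk import *
def barrel(p,c,T,A):
    """subpixel: observed minus predicted column of the barrel axis, per row"""
    g=p.astype(float);sat=(g[:,:,0]-g[:,:,2]) # brass: red-blue
    r=[]
    for l in np.linspace(.026,.074,9):
        u,v=pix(c,T+l*A)[0];vi=int(round(v));
        # axis column at row vi
        l2=l
        for _ in range(5):
            q=pix(c,[T+l2*A,T+(l2+.005)*A]);l2+=(vi-q[0,1])/(q[1,1]-q[0,1])*.005
        u=pix(c,T+l2*A)[0,0];x=np.arange(int(u)-7,int(u)+9);w=sat[vi,x];r.append((vi,round(u,2),w.round().astype(int).tolist()))
    return r
if __name__=='__main__':
    p=np.load('scene3.npz')['p'];s=env.sense();T=np.array(s['ee_pos'])+np.array(s['tcp_rot'])[:,2]*L
    for r in barrel(p,'scene',T,A_FLAT):print(r)
    print(pix('scene',[FLAT,FLAT+[.01,0,0],FLAT+[0,.01,0],FLAT+[0,0,.01]]))
    for nm,(u,v) in(('flat',(393,205)),('wing',(405,218))):
        a=p[v-5:v+6,u-7:u+8].astype(int);a=a[:,:,0]-a[:,:,2];print(nm,v-5,u-7);print(a)
E
python3 rel.py
python3 -c "
import cv2
a=cv2.imread('pics/scene3.png')[180:225,370:430]
cv2.imwrite('pics/hz.png',cv2.convertScaleAbs(cv2.resize(a,(800,600),interpolation=cv2.INTER_CUBIC),alpha=1.8))"
```

```text
(197, np.float64(394.61), [8, 8, 9, 9, 11, 19, 37, 50, 51, 48, 39, 33, 32, 30, 28, 21])
(196, np.float64(394.79), [8, 8, 7, 8, 9, 23, 45, 51, 52, 48, 42, 33, 27, 26, 23, 19])
(194, np.float64(395.15), [9, 9, 9, 9, 19, 38, 48, 51, 49, 41, 30, 15, 10, 11, 17, 19])
(193, np.float64(395.33), [13, 11, 11, 11, 17, 35, 49, 52, 49, 42, 34, 19, 12, 12, 16, 18])
(191, np.float64(395.69), [20, 19, 19, 19, 21, 31, 46, 50, 47, 43, 38, 25, 13, 15, 18, 19])
(190, np.float64(395.87), [19, 18, 17, 18, 21, 29, 44, 46, 44, 43, 40, 27, 16, 16, 19, 19])
(189, np.float64(396.05), [18, 18, 18, 19, 26, 41, 46, 43, 43, 41, 31, 19, 19, 18, 19, 19])
(187, np.float64(396.41), [20, 18, 19, 19, 23, 33, 39, 41, 43, 42, 36, 26, 19, 19, 18, 17])
(186, np.float64(396.59), [17, 19, 18, 19, 22, 29, 35, 36, 34, 37, 33, 25, 19, 18, 18, 18])
[[392.9982 205.8883]
 [394.0012 208.2175]
 [396.0716 205.4317]
 [393.4022 203.6577]]
flat 200 386
[[ 18  18  19  19  18  17  14  11  14  15  11  12  13  21  30]
 [ 18  17  16  14   7  -7 -11  -6   9   6   5   9  12  17  25]
 [  8  -8 -14 -22 -23 -27 -25  -7   2  -2  -3   5  11  14  19
[... 513 characters left out ...]
13 398
[[ 19  20  19  18  16  12  12  11  12  16  23  29  31  30  21]
 [ 20  19  18  17  15  13  11  11  11  11  14  17  24  29  29]
 [ 18  18  16  16  15  12  12  12  10  11  13  14  18  21  24]
 [ 16  17  16  16  15  14  14  12   6  -4  -5   5  13  16  19]
 [ 15  16  15  14   8  -1  -5  -9 -12 -19 -22 -18  -9   4  15]
 [ 15   6  -6 -12 -18 -16  -3  11  21   8 -12 -15 -18 -16  -4]
 [  8  -9 -21 -25 -26 -12  19  44  42  13 -14 -23 -24 -21 -16]
 [ 15   8  -6 -18 -22 -20 -16 -10  -9 -13 -17 -14  -9   2  11]
 [ 16  16  13   6  -6 -18 -21 -18 -12  -3   6  12  14  14  16]
 [ 15  15  17  16  13   7   7  11  12  14  15  17  17  16  17]
 [ 25  18  17  16  16  16  16  17  16  17  17  17  17  17  16]]
```

View pics/hz.png

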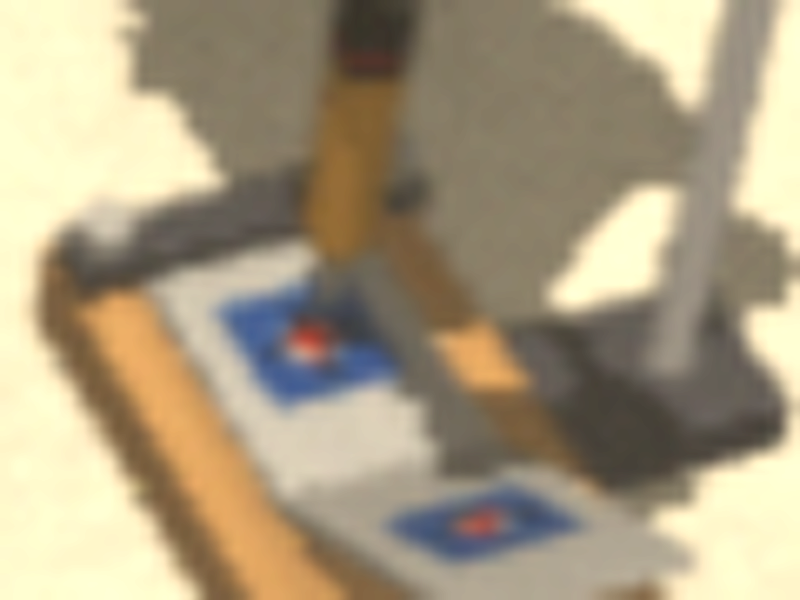

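```bash
python3 - <<'E'
from g import *
for c in('top','scene'):
    p=np.load(c+'0.npz')['p'].astype(float)
    for n,P in(('flat',FLAT),('wing',WING)):
        u0=pix(c,P)[0].round().astype(int);r=4
        y,x=np.mgrid[u0[1]-r:u0[1]+r+1,u0[0]-r:u0[0]+r+1]
        w=p[y,x,0]-p[y,x,2];w=np.clip(w-0,0,None)
        k,lab=cv2.connectedComponents((w>3).astype(np.uint8));l=lab[r,r] or np.bincount(lab[lab>0]).argmax();w=w*(lab==l)
        m=np.array([(w*x).sum(),(w*y).sum()])/w.sum()
        i=viewer.camera_info(c);e=np.array(i['eye']);q=world(c,[m],[1.])[0]-e;print(c,n,m,(lab==l).sum(),e+q*(P[2]-e[2])/q[2])
E
```

```text
top flat [244.0217 221.4892] 11 [0.5415 0.229  0.03  ]
top wing [239.4484 194.6232] 12 [0.622  0.2399 0.053 ]
scene flat [392.9174 204.9152] 11 [0.536  0.2288 0.03  ]
scene wing [405.5513 218.7244] 7 [0.6171 0.2388 0.053 ]
```

```bash
python3 - <<'E'
from fk import *
f=np.load('scene3.npz');p=f['p'].astype(int);s=env.sense();T=np.array(s['ee_pos'])+np.array(s['tcp_rot'])[:,2]*L
e=np.array(viewer.camera_info('scene')['eye']);h=(e-T)*[1,1,0];h/=np.linalg.norm(h);print(T,h)
for l in(.0,.02,.08):print(l,pix('scene',T+[0,0,l]+h*(.009 if l else .0038)),pix('scene',T+[0,0,l]))
for v in range(175,207):
    u=394.6+(198-v)*.19;u=int(round(u));print(v,u,p[v,u-1:u+2].tolist())
# depth check: barrel points
d=f['d'];v,u=np.mgrid[184:198,390:402];P=world('scene',np.c_[u.ravel(),v.ravel()],d[184:198,390:402].ravel())
k=(np.hypot(P[:,0]-T[0],P[:,1]-T[1])<.02)&(P[:,2]>.06);print(k.sum(),P[k].mean(0),P[k].mean(0)-h*.007)
v,u=np.mgrid[203:208,389:396];P=world('scene',np.c_[u.ravel(),v.ravel()],d[203:208,389:396].ravel());print(P[:,2].mean())
E
```

```text
[0.5389 0.2283 0.0422] [ 0.9037 -0.4282  0.    ]
0.0 [[393.3885 203.7597]] [[393.5463 202.8881]]
0.02 [[393.9925 200.422 ]] [[394.3666 198.3517]]
0.08 [[396.5444 186.2662]] [[396.9164 184.1957]]
175 399 [[37, 34, 28], [43, 39, 32], [48, 43, 36]]
176 399 [[38, 34, 28], [44, 40, 32], [49, 44, 36]]
177 399 [[39, 35, 28], [45, 42, 34], [49, 44, 36]]
178 398 [[33, 31, 26], [40, 37, 30], [47, 42, 34]]
179 398 [[34, 30, 25], [39, 35, 29], [46, 42, 34]]
180 398 [[32, 29, 24], [35, 32, 25], [38, 35, 28]]
181 398 [[32, 30, 23], [32, 28, 23], [33, 31, 25]]
182 398 [[31, 29, 23], [33, 29, 24], [32, 29, 24]]
183 397 [[35, 29, 23], [35, 30, 25], [35, 29, 24]]
184 397 [[45, 30, 23], [45, 29, 24], [45, 29, 24]]
185 397 [[43, 33, 25], [42, 32, 24], [42, 32, 24]]
186 397 [[62, 47, 26], [62, 48, 28], [63, 47, 26]]
187 397 [[70, 52, 29], [71, 52, 28], [70, 52, 28]]
188 396 [[72, 53, 28], [70, 52, 27], [71, 54, 28]]
189 396 [[74, 55, 28], [71, 53, 28], [72, 54, 29]]
190 396 [[76, 56, 30], [71, 53, 27], [71, 53, 28]]
191 396 [[81, 59, 31], [77, 57, 30], [71, 53, 28]]
192 396 [[82, 60, 30], [78, 58, 29], [71, 53, 28]]
193 396 [[83, 60, 31], [79, 58, 30], [71, 53, 29]]
194 395 [[79, 58, 31], [82, 60, 31], [78, 57, 29]]
195 395 [[79, 58, 28], [83, 60, 31], [77, 56, 29]]
196 395 [[81, 60, 30], [82, 59, 30], [77, 57, 29]]
197 395 [[80, 59, 30], [81, 60, 30], [77, 56, 29]]
198 395 [[79, 59, 32], [80, 59, 32], [73, 55, 30]]
199 394 [[94, 85, 72], [69, 58, 42], [68, 55, 36]]
200 394 [[70, 66, 59], [63, 58, 49], [59, 54, 44]]
201 394 [[53, 55, 59], [58, 54, 49], [54, 52, 48]]
202 394 [[45, 47, 52], [49, 49, 47], [44, 45, 46]]
203 394 [[43, 42, 45], [40, 40, 43], [37, 38, 43]]
204 393 [[60, 40, 38], [64, 38, 34], [55, 40, 37]]
205 393 [[97, 49, 42], [94, 40, 32], [65, 40, 36]]
206 393 [[102, 82, 75], [103, 69, 60], [75, 56, 55]]
86 [0.5451 0.2271 0.1026] [0.5388 0.2301 0.1026]
0.031659723858268866
```

```bash
cat > press.py <<'E'
from fk import *
def press(target,A,R,up=.04,stop=20.):
    """push along -A from present hover with tip aimed at target (metal face)"""
    f0=np.array(env.sense()['wrist_force'])@A
    t=lambda h:target+A*(h+L)
    lin(t(.004),R,.05);env.pause(.1);f0=np.array(env.sense()['wrist_force'])@A
    h=.004;log=[];peak=0
    while h>-.0165:
        h-=.001;env.movel(t(h),R,rate=.02)
        s=env.sense();f=np.array(s['wrist_force'])@A-f0;z=(np.array(s['ee_pos'])-target)@A-L
        log.append((round(h*1e3,1),round(z*1e3,1),round(f,1)))
        if z<-.0055 and f>stop:break
        if f>35:break
    print(log,'lat',np.array(s['ee_pos'])-t(z),s['wrist_force'],s['t'])
    return log
E
cat > s6.py <<'E'
from press import *
T=np.array([.5389,.2283,.030])
press(T,A_FLAT,R_FLAT[1])
E
python3 s6.py
```

```text
[(3.0, np.float64(3.0), np.float64(0.7)), (2.0, np.float64(2.0), np.float64(-0.9)), (1.0, np.float64(0.9), np.float64(1.1)), (0.0, np.float64(-0.1), np.float64(-0.1)), (-1.0, np.float64(-0.6), np.float64(3.0)), (-2.0, np.float64(-1.3), np.float64(7.3)), (-3.0, np.float64(-2.0), np.float64(9.4)), (-4.0, np.float64(-2.6), np.float64(11.5)), (-5.0, np.float64(-3.3), np.float64(13.4)), (-6.0, np.float64(-4.1), np.float64(13.8)), (-7.0, np.float64(-5.0), np.float64(14.4)), (-8.0, np.float64(-6.2), np.float64(13.3)), (-9.0, np.float64(-7.7), np.float64(10.1)), (-10.0, np.float64(-9.1), np.float64(8.0)), (-11.0, np.float64(-9.4), np.float64(11.7)), (-12.0, np.float64(-9.8), np.float64(15.5)), (-13.0, np.float64(-10.1), np.float64(20.5))] lat [0.0013 0.0009 0.    ] [-3.2053 -1.4405 18.9284] 23.1
```

```bash
cat > s7.py <<'E'
from press import *
T=np.array([.5389,.2283,.030]);W=np.array([.6197,.2388,.053])
lin(T+[0,0,.08+L],R_FLAT[1],.15)
R=R_WING[1]
lin(W+A_WING*(.07+L),R,.2)
lin(W+A_WING*(.012+L),R,.15);env.pause(.2)
s=env.sense();print(s['t'],s['joint_positions'],np.array(s['ee_pos'])-W-A_WING*(.012+L),s['wrist_force'],s['gripper_width'])
p,d=snap('scene','scene4');np.savez('scene4.npz',p=p,d=d)
T=np.array(s['ee_pos'])+np.array(s['tcp_rot'])[:,2]*L
c='scene';print('tip',T,pix(c,T),'mark',pix(c,W))
e=np.array(viewer.camera_info(c)['eye']);h=e-T;h-=A_WING*(h@A_WING);h/=np.linalg.norm(h)
print('front edges l=0,.02,.08',pix(c,[T+A_WING*l+h*r for l,r in((0,.0038),(.02,.009),(.08,.009))]))
a=p[185:230,380:440];cv2.imwrite('pics/wz.png',cv2.convertScaleAbs(cv2.resize(a[:,:,::-1],(800,600),interpolation=cv2.INTER_CUBIC),alpha=1.8))
E
python3 s7.py
```

```text
25.85 [-0.5854  0.2694  0.0288  2.17    0.7539  0.293  -1.1062] [0.0002 0.0003 0.0011] [-0.5633 -0.4538 -0.8374] 0.01672553039697105
tip [0.614  0.2384 0.0646] [[405.6493 215.3568]] mark [[405.8394 219.3708]]
front edges l=0,.02,.08 [[405.6984 215.8108]
 [405.0716 210.0258]
 [402.9304 190.4551]]
```

View pics/wz.png

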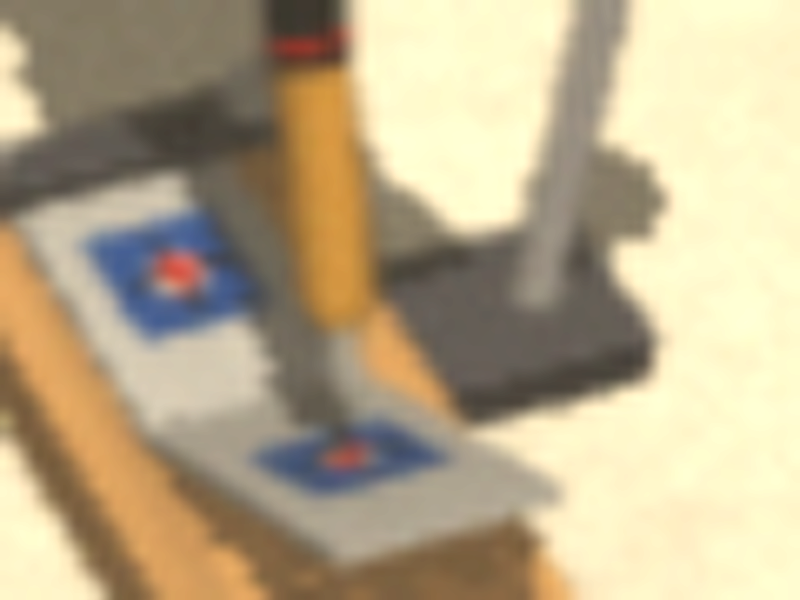

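```bash
cat > s8.py <<'E'
from press import *
W=np.array([.6197,.2388,.053])
press(W,A_WING,R_WING[1])
E
python3 s8.py
```

```text
[(3.0, np.float64(3.0), np.float64(0.1)), (2.0, np.float64(2.0), np.float64(0.4)), (1.0, np.float64(0.9), np.float64(-0.1)), (0.0, np.float64(-0.0), np.float64(-0.2)), (-1.0, np.float64(-0.8), np.float64(4.3)), (-2.0, np.float64(-1.7), np.float64(8.9)), (-3.0, np.float64(-2.5), np.float64(10.1)), (-4.0, np.float64(-3.4), np.float64(12.8)), (-5.0, np.float64(-4.3), np.float64(13.4)), (-6.0, np.float64(-5.3), np.float64(13.4)), (-7.0, np.float64(-6.4), np.float64(11.6)), (-8.0, np.float64(-7.6), np.float64(8.7)), (-9.0, np.float64(-8.8), np.float64(6.9)), (-10.0, np.float64(-9.4), np.float64(12.7)), (-11.0, np.float64(-9.9), np.float64(19.5)), (-12.0, np.float64(-10.4), np.float64(26.9))] lat [0.0007 0.001  0.0005] [-14.9936  -3.1768  21.1528] 30.3083
```

```bash
cat > s9.py <<'E'
from press import *
W=np.array([.6197,.2388,.053])
lin(W+A_WING*(.09+L),R_WING[1],.15)
lin(np.array([.52,.02,.19+L]),R_FLAT[1],.25)
g=TIP0+L*A_REST;R=R_REST[-1]
q,e,a=ik(g+[0,0,.13],R,np.array([1.1223,.0691,-.507,2.1965,-.777,.5855,-.1598]));print(q,e,a)
q0=np.array(env.sense()['joint_positions'])
print([(fk(q0+(q-q0)*t)[0]+fk(q0+(q-q0)*t)[1][:,2]*L).round(3).tolist() for t in(0,.25,.5,.75,1)])
env.goto_joints(q)
lin(g+[0,0,.05],R,.15);env.pause(.2)
s=env.sense();print(s['t'],s['joint_positions'],np.array(s['ee_pos'])-g,s['wrist_force'],s['gripper_width'])
p2,d=snap('scene','scene5');p,d=snap('top','top5')
T=np.array(s['ee_pos'])+np.array(s['tcp_rot'])[:,2]*L
for c in('scene','top'):print(c,pix(c,T),[(x['at'],round(x['score'],2)) for x in tip_of(c,'punch_tip')])
u,v=pix('scene',T)[0].astype(int);a=p2[v-40:v+20,u-30:u+30]
u,v=pix('top',T)[0].astype(int);b=p[v-15:v+45,u-25:u+35]
cv2.imwrite('pics/ret.png',cv2.convertScaleAbs(cv2.resize(cv2.hconcat([b,a])[:,:,::-1],(800,400),interpolation=0),alpha=1.6))
E
python3 s9.py
```

```text
[ 1.1223  0.068  -0.507   2.1961 -0.7769  0.5856 -0.1599] 3.9854750830287007e-07 5.654983062263328e-08
[[0.52, 0.021, 0.19], [0.526, 0.001, 0.17], [0.542, -0.04, 0.165], [0.553, -0.109, 0.166], [0.54, -0.203, 0.164]]
35.275 [ 1.1406  0.2286 -0.5606  2.2686 -0.9358  0.3856  0.0698] [ 0.0006 -0.0004  0.051 ] [-0.369  -0.4804 -1.3068] 0.017088632162534662
scene [[251.4809 214.0501]] [([0.5279, -0.2069, -0.0031], 0.59)]
top [[387.0852 218.2574]] []
```

View pics/ret.png

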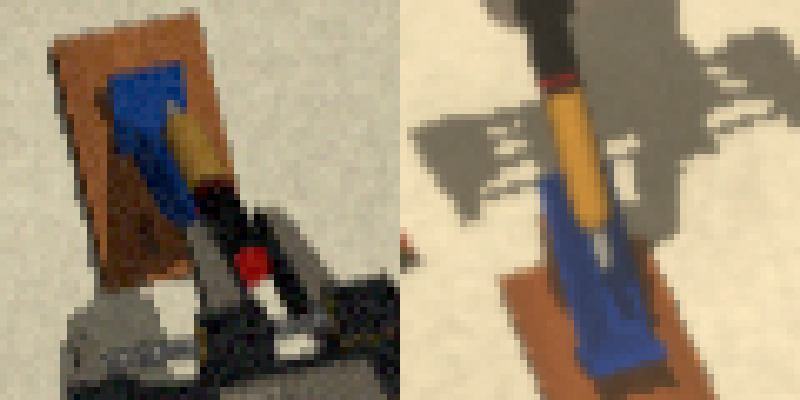

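```bash
cat > s10.py <<'E'
from press import *
g=TIP0+L*A_REST;R=R_REST[-1]
lin(g+[0,0,.008],R,.1);env.pause(.1)
f0=np.array(env.sense()['wrist_force'])
for h in np.arange(.006,-.0031,-.001):
    env.movel(g+[0,0,h],R,rate=.02);s=env.sense();f=np.array(s['wrist_force'])-f0
    print(round(h*1e3,1),((np.array(s['ee_pos'])-g)*1e3).round(1),f.round(1))
    if f@A_REST>2.5 or np.linalg.norm(f)>6:break
print(s['t'])
E
python3 s10.py
```

```text
6.0 [ 0.1 -0.1  6.2] [ 0.9  0.3 -0.4]
5.0 [-0.  0.  5.] [ 0.7 -0.7 -1.2]
4.0 [-0.   0.1  3.9] [ 1.4 -0.2 -0.6]
3.0 [-0.   0.   2.9] [ 0.5 -0.5 -1. ]
2.0 [-0.   0.   1.9] [ 0.7 -0.4 -0.1]
1.0 [ 0.  -0.1  1. ] [ 0.6 -0.2 -0.4]
0.0 [ 0.2 -0.2  0.1] [ 0.6 -0.6 -0. ]
-1.0 [ 0.3 -0.3 -0.7] [ 0.2 -0.6  3.2]
38.1417
```

```bash
cat > s11.py <<'E'
from press import *
R=R_REST[-1]
effector.release();env.pause(.2)
lin(TIP0+.185*A_REST,R,.12)
lin(TIP0+.185*A_REST+[0,0,.1],R,.2)
s=env.sense();print(s['t'],s['wrist_force'],s['gripper_width'])
p,d=snap('top','top6');p2,d2=snap('scene','scene6')
for n in('carton','flask','mug','tumbler'):print(n,[np.round(x['at'],3) for x in tip_of('top',n)[:1]])
np.savez('top6.npz',p=p,d=d)
cv2.imwrite('pics/fin.png',cv2.convertScaleAbs(cv2.hconcat([cv2.resize(p[180:260,350:410,::-1],(390,520),interpolation=0),cv2.resize(p2[160:240,220:280,::-1],(390,520),interpolation=0)]),alpha=1.5))
E
python3 s11.py
```

```text
41.1 [ 0.0895 -0.1782 -0.8699] 0.09195141613663313
carton [array([ 0.607, -0.398,  0.001])]
flask [array([ 0.646,  0.408, -0.001])]
mug []
tumbler [array([ 0.452, -0.011, -0.001])]
```

View pics/fin.png

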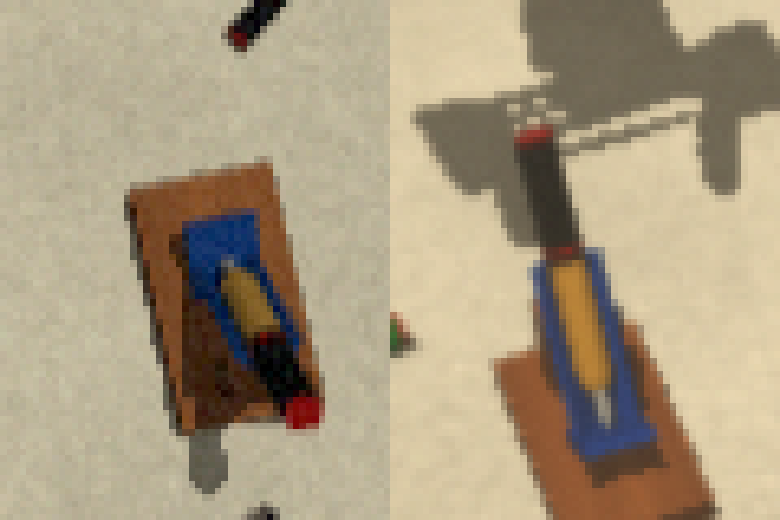

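The punch lies in its cradle, tip down, at the same pixels as at the start: cap at about (397,243) in the top view and (242,181) in the scene view. The hand is clear, so I am handing in.

```bash
python3 -c "
from station import workorder
print(workorder.finish_job())"
```

```text
the job is handed in; nothing more can be done
None
```

I punched the level leg first and then the wing. Both times the force reading showed the spring snap and the dead stop. The punch is back in its rest tip down, and I handed the job in at about 41 s. I didn't photograph the finished punch marks, and the last check didn't pick up the mug; the carton, flask and glass were where they started.

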